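Take a charger pack off its display peg and stand it in the order box

ROBOT

A 6-joint arm with a two-finger parallel gripper is mounted at the origin on the work surface. World frame = base frame: x ahead of the robot, y to its left, z up, the work surface at z = 0. Lengths are in m, angles in rad, forces in N, time in s.
With the tool pointing down it reaches from about 0.425 to 0.95 m from the base axis. Payload 3.5 kg.
Tool frame: the origin (TCP) lies on the centre line of the jaws, within the pads' length; the fingertips stand 19 mm ahead of it and the grasp point (between the pads) is the TCP; z points along the fingers, y is the line along which they close (so a half turn about z gives the same grasp; the last joint's range is limited). The gripper opens to 85 mm and grips with 20 to 120 N. Pads are 22 mm wide; open, the fingers measure 114 mm over their backs; the gripper's body (76 mm by 85 mm) begins 54 mm behind the grasp point. The pads swing forward as they close: fully open they stand 13 mm farther back than shut.
Start: joints at [-1.263, 0.286, 1.577, -0, 1.279, -0.15], TCP at [0.298, -0.605, 0.25] pointing down, gripper open.
Joint ranges: [-2.77, 2.77], [-0.9, 2.22], [0.21, 2.48], [-1.53, 4.67], [0.24, 2.81], [-2.84, 2.84]. Speed limits (rad/s): [2.79, 2.79, 3.14, 3.14, 3.14, 3.14].

INTERFACE

Orientations are given as a unit quaternion [x, y, z, w].
In Python, from plant import status, cams, ctrl gives the robot as it stands.
- The arm moves only by the shell command python3 -m inch 'ROWS' [FORCE]. ROWS is JSON, a list of rows, each a list of 3 entries, a list of its own where there are three numbers: the opening, from -1 (shut) to 1 (fully open), then the shift along the tool's x, y, z in cm, then the turn about the tool's z in rad. In form: [[jaw, [dx, dy, dz], twist], ...]. A call has 1 to 20 rows; each row is the pose to reach, as a shift and turn from the pose commanded when the call began, along the tool's axes at that moment; what a row does not reach only later rows make up. A row lasts 1/10 s, in which the tool goes at most 50 mm and 8.59 degrees, less where a joint would pass 70% of its speed; a pose out of reach is approached as far as the arm can. A call with a gripper value outside its range is refused whole. The fingers move at their own pace and stop on an object; FORCE is the grip in N (left out, the last holds). Time passes only in rows, so rows that repeat a pose let the fingers close. It gives the time, the measured TCP pose, the force and the opening at its end, in the units of the state.
- status.get_state(): the state, without advancing time (a new reading comes with each control period).
- cams.read_camera(name): name is "side" or "top" or "wrist"; returns the picture (400x640x3 uint8, blue, green, red); there is no depth.
- cams.calibration(name): a dict with "camera_matrix" (3x3 intrinsics, pixels), "k1" (the pictures are not rectified: a ray, as slopes to the right and down, at radius r is drawn at 1 + k1 r^2 times it, then the intrinsics apply), "cam_to_world" (4x4, takes a point from camera to world coordinates); the wrist camera has in their place "mount" (4x4, takes a point from camera to tool coordinates, whose origin is the TCP and whose axes are the flange's). Camera axes: x right, y down, z forward; pixel columns grow to the right and rows downward; lengths in m; the calibration is good to about 2 mm. A picture is of the moment at which its call begins: read the wrist's pose just before it. calibration takes no time and is no camera call.
- ctrl.sign_off(): hands the job in, once; it reports no verdict.
The state is a dict: "time": time; "qpos": joint angles; "dq": joint speeds; "joint_efforts": joint torques, N m; "eef_pos": TCP position; "tcp_rot": TCP orientation; "contact_force": force on the tool from outside, world axes, zero at the start; "wrist_torque": the same for the moment, N m; "opening": opening from 0.0 (shut) to 1.0 (fully open).
Only numpy, scipy, OpenCV 4.12 (cv2) and the standard library are available. Lean on these libraries where they do the work, as an engineer would, in place of code of your own. Each camera call takes 0.05 s, during which the arm holds its last target. There are 200 camera calls.

TASK

Take the tall, narrow charger pack off its display peg: lift it so that its hanging hole clears the upturned tip while you slide it off, going by feel because the outer half of each peg has been bent up or down by an unknown amount, and never forcing the peg. Then stand the pack upright in the small open order box, gently set down on the box's floor, and let go. Leave the wide pack on its peg and the other things where they are.

Things in the scene. Friction and masses are not known exactly. Their poses are not given: they have to be found in the camera images.
- stand: White display stand (sizes in mm), fixed: upright panel 270 wide (y), 213 high, 14 thick, on a base plate 12 thick reaching 132 out under the packs. Origin at table level, middle of the panel's front face; x points level out of the front, the way its two round steel pegs point; z up. More than 10 N between a peg and a pack, or between stand and robot, counts as forcing it.
- peg_left (a point): Sizes in mm. Root of the peg at the stand's y = +65, on its axis at the panel face, 180 high. Peg 6 diameter: straight and level for 52, then an outer part 65 long, bent up or down by an unmeasured angle, 0.35 rad down to 0.36 up, its own on each peg. At its end an upturned square-ended tip, square to it, tops out 10 above the peg's top surface. All ends within 124 of the panel. Mount springy up and down: 5 N per mm.
- peg_right (a point): Root of the other, like peg at the stand's y = -65; its outer part has its own bend.
- pack: The tall narrow charger pack (mm): hard grey plastic backing 8 thick (x), 56 wide (y), 130 high (z), 60 to 120 g. Origin at the middle of the backing's underside, z up, x out of its front, which faces away from the panel. A white bulge, 46 wide, 55 high, stands 16 out of the front at the bottom: the foot spans x = -4 to +20. It hangs on either peg's straight part, 38 to 44 from the panel.
- pack_hole (a point): Middle of the upper edge of the tall pack's hanging hole, 102 mm above the pack's origin; on the peg at first. Hole 22 wide, 20 high (82 to 102 up); its lips 4 thick, 4 high; above, a plain header to grip, 8 thick, 106 to 130 up. When the hole's lower edge touches the peg's underside the hole clears the tip, by about 4 on a straight peg and 1.3 on the most bent.
- widepack: The other pack, on the other peg, to be left alone: 80 mm wide, 100 mm high, same thickness, hole and header; origin at the middle of its underside.
- orderbox: Small open-topped white plastic box, one upright pocket, fixed, 48 mm (x) by 82 mm (y) outside, 64 high, walls 4, so the pocket inside is 40 by 74. Pressing on it with over 30 N is not gentle. Origin at the centre of its underside, z up.
- orderbox_in (a point): Centre of the order box's inner floor, 4 mm above the table.
- driver: Screwdriver, 170 mm long, lying on the table: leave alone.
- tape: Roll of parcel tape, 86 mm across, 45 mm high, standing on its flat side: leave alone.
- mouse: Black computer mouse, 100 by 58 by 28 mm: leave alone.
Not all that is in view belongs to the job. Leave any purple look-alike of the pack alone.

How it is judged:
By the outcome, as a careful person would: the job done as asked, in the order asked, and still so for the second after the job is handed in, with the robot touching nothing.
It also fails if it takes over 72 s, if anything falls off the work surface, if the arm or the gripper's body presses on something with over 40 N, if the wrist force passes 120 N, or if a joint passes its speed limit or range.

## Working session

There is one attempt and no reset: what is moved stays moved. The work goes in short steps, Python scripts to look and compute and a shell command to move; the robot and the scene stay as the last step left them, time stands still between calls to the robot, and variables do not carry over. Pictures are saved under pics/ and viewed, on a budget of 10 in all, crops included, one or two more only if the job needs it, and the job is handed in when it is done.

```bash
mkdir -p pics; ls; python3 - <<'E'
from plant import status,cams
import cv2,json
print(status.get_state())
for n in ("side","top"):
    cv2.imwrite(f"pics/{n}0.png",cams.read_camera(n)); print(n,cams.calibration(n))
print(cams.calibration("wrist"))
E
```

```text
pics
{'time': 0.0, 'qpos': array([-1.26298471e+00,  2.87175437e-01,  1.57816858e+00,  1.30665149e-05,
        1.27855246e+00, -1.50011267e-01]), 'dq': array([-0.00171093, -0.00174905, -0.00039254, -0.00108769, -0.00162042,
        0.00011316]), 'joint_efforts': array([ 1.39141216e-04, -4.05980766e+01, -2.92626286e+01, -1.50518845e-04,
        5.89416522e-03,  8.02524660e-07]), 'eef_pos': array([ 0.29818658, -0.60489907,  0.24894514]), 'tcp_rot': array([ 9.73913767e-01,  2.26915506e-01, -8.45571244e-05, -1.14882071e-03]), 'contact_force': array([ 0.75605831, -0.9558698 , -0.0492189 ]), 'wrist_torque': array([-0.0255365 ,  0.01535776, -0.02693351]), 'opening': 1.0019410792481938}
side {'camera_matrix': array([[432.80786817,   0.        , 321.51685634],
       [  0.        , 432.80786817, 208.33614116],
       [  0.        ,   0.        ,   1.        ]]), 'k1': 0.022260915419412868, 'cam_to_world': array([[-0.74845657, -0.48802637,  0.44904679, -0.01872056],
       [-0.66306022,  0.5376032 , -0.52089725,  0.6550039 ],
       [ 0.01280261, -0.68761403, -0.72596352,  0.97540412],
       [
[... 470 characters left out ...]
 -7.30681056e-02, -9.97323554e-01,
         1.24209823e+00],
       [ 0.00000000e+00,  0.00000000e+00,  0.00000000e+00,
         1.00000000e+00]])}
{'camera_matrix': array([[341.30024897,   0.        , 324.54208739],
       [  0.        , 341.30024897, 199.46181391],
       [  0.        ,   0.        ,   1.        ]]), 'k1': -0.015300575378603052, 'mount': array([[ 1.50125978e-03, -9.57852973e-01, -2.87254988e-01,
         7.23690877e-02],
       [ 9.99998589e-01,  1.22140882e-03,  1.15342679e-03,
        -1.03037405e-03],
       [-7.53957504e-04, -2.87256314e-01,  9.57853455e-01,
        -1.23089337e-01],
       [ 0.00000000e+00,  0.00000000e+00,  0.00000000e+00,
         1.00000000e+00]])}
```

View pics/side0.png

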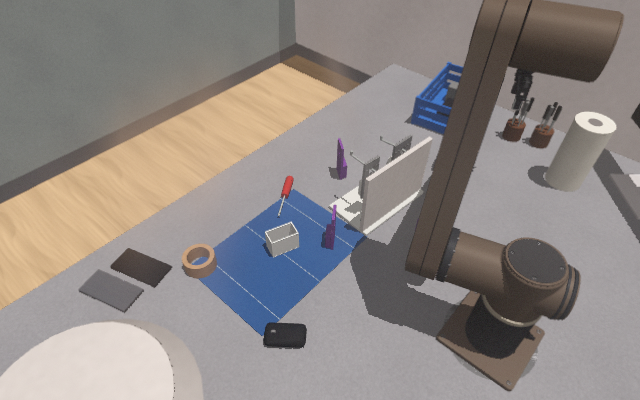

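View pics/top0.png

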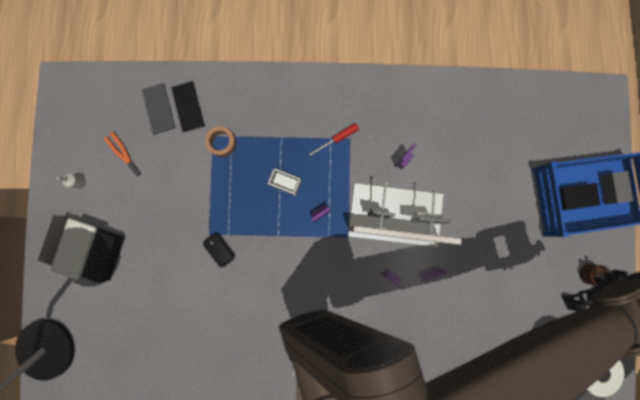

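The side view shows the stand at about (395,190) with two grey packs, at (370,168) and (402,148). There are purple look-alikes at (341,160) and (331,228), and the order box is at (282,239). In the top view the stand is at (400,215) and the box at (284,181). Next I'll enlarge both views.

```bash
python3 - <<'E'
import cv2,numpy as np
s=cv2.imread("pics/side0.png")[120:260,255:445]
t=cv2.imread("pics/top0.png")[160:255,255:475]
s=cv2.resize(s,None,fx=4,fy=4,interpolation=cv2.INTER_CUBIC)
t=cv2.resize(t,None,fx=3.6,fy=3.6,interpolation=cv2.INTER_CUBIC)
cv2.imwrite("pics/c1.png",s);cv2.imwrite("pics/c2.png",t);print(s.shape,t.shape)
E
```

```text
(560, 760, 3) (342, 792, 3)
```

View pics/c1.png

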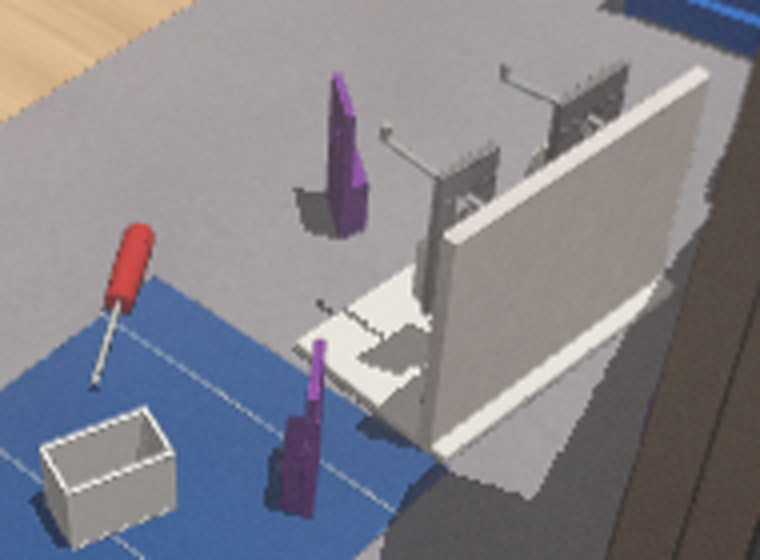

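View pics/c2.png

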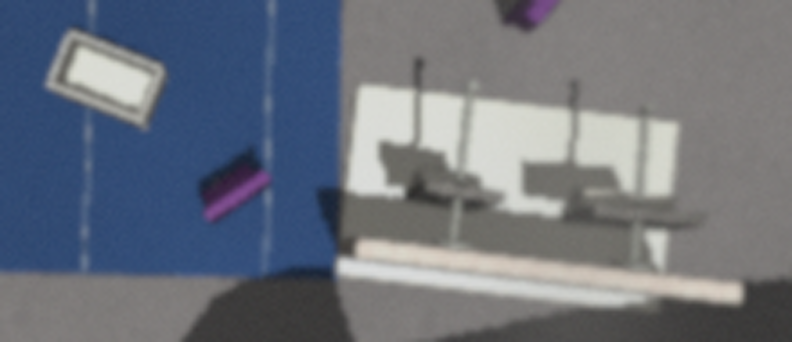

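The crops show the narrow pack on the left peg, in side crop at (465,190) and top crop at (460,190). It is about 22 px wide, or roughly 56 mm. The wide pack is on the right peg, in top crop at (640,212) and about 80–90 mm wide. The lower purple packs, at side crop (345,160) and (300,430), are decoys. So the target is the grey pack on the peg at y = +65. Next I'll fit the poses.

```bash
cat > h.py <<'E'
import numpy as np
from plant import cams,status
from scipy.spatial.transform import Rotation as R
C={n:cams.calibration(n) for n in("side","top","wrist")}
def camT(n,st=None):
    if n!="wrist": return C[n]["cam_to_world"]
    T=np.eye(4);T[:3,:3]=R.from_quat(st["tcp_rot"]).as_matrix();T[:3,3]=st["eef_pos"];return T@C[n]["mount"]
def proj(n,P,st=None):
    T=camT(n,st);p=(np.atleast_2d(P)-T[:3,3])@T[:3,:3];s=p[:,:2]/p[:,2:]
    s=s*(1+C[n]["k1"]*(s**2).sum(1,keepdims=True));K=C[n]["camera_matrix"]
    return s*K[0,0]+K[:2,2]
def place(x,y,yaw,P):
    P=np.atleast_2d(P).astype(float);c,s=np.cos(yaw),np.sin(yaw)
    return np.c_[x+c*P[:,0]-s*P[:,1],y+s*P[:,0]+c*P[:,1],P[:,2]]
E
cat > fit.py <<'E'
from h import *
from scipy.optimize import least_squares as LS
S=lambda a:np.array(a,float)/4+[254.6,119.6]
T=lambda a:np.array(a,float)/3.6+[254.6,159.6]
def fit(obs,x0):
    f=lambda v:np.concatenate([(proj(n,place(*v,P))-px).ravel() for n,P,px in obs])
    r=LS(f,x0,loss="soft_l1");print(np.round(r.x,4),"res px",np.round(f(r.x).reshape(-1,2),1).tolist());return r.x
st=fit([("side",np.array([[0,.135,.213],[-.014,.135,.213],[-.014,-.135,.213],[0,-.135,.213],[.132,.135,.012]]),S([[443,233],[457,243],[710,75],[697,67],[297,345]])),
 ("top",np.array([[0,.135,.213],[0,-.135,.213],[.132,.135,.012],[.132,-.135,.012]]),T([[357,240],[743,283],[358,87],[680,123]]))],[.35,-.15,-.1])
h=np.array([[-.024,.041],[.024,.041],[.024,-.041],[-.024,-.041]]);t=np.c_[h,[.064]*4]
bx=fit([("side",t[[0,1,2,3]],S([[72,492],[40,447],[148,408],[174,455]])),("top",t[[0,1,2,3]],T([[47,85],[72,30],[165,68],[147,128]]))],[.47,.12,-.3])
for nm,y,ps,pt in(("L",.065,[385,128],[472,85]),("R",-.065,[505,68],[643,110])):
    def f(v):
        b=v[0];c,s=np.cos(b),np.sin(b)
        P=place(*st,[[.052+.065*c-.013*s+.0015*c,y,.18+.065*s+.013*c]])
        return np.r_[(proj("side",P)-S([ps])).ravel()*1,(proj("top",P)-T([pt])).ravel()]
    r=LS(f,[0]);print(nm,"bend",r.x,np.round(r.fun,1))
# narrow pack: header top corners, z=.211 ; gap from stand
q=lambda x,y,yaw:[x,y,yaw]
hc=np.array([[-.004,.028,.211],[-.004,-.028,.211]])
p0=place(*st,[[.041,.065,.2]])[0]
fit([("side",hc,S([[440,180],[498,148]]))],[p0[0],p0[1],st[2]])
print("nominal pack",p0,"reach",np.hypot(*p0[:2]))
print("box reach",np.hypot(*bx[:2]))
E
python3 fit.py
```

```text
[ 0.4265 -0.1834 -0.0969] res px [[0.0, 0.5], [0.5, 0.8], [1.2, -0.3], [0.5, -0.5], [-0.3, -1.0], [-0.1, -0.2], [0.1, 0.2], [-0.4, -1.0], [-0.4, -0.5]]
[ 0.5661  0.1406 -0.3666] res px [[-0.8, 0.6], [0.4, -0.3], [0.5, -0.6], [1.3, -0.7], [-0.0, 0.2], [-0.5, 0.0], [0.1, 0.2], [-1.3, -1.0]]
L bend [-0.01070533] [ 0.3 -0.  -0.3 -0.2]
R bend [-0.25146849] [-0.1  0.6  1.  -1. ]
[ 0.4752 -0.1204 -0.1535] res px [[-0.1, 0.2], [0.1, -0.2]]
nominal pack [ 0.47356982 -0.12267054  0.2       ] reach 0.48919979149307347
box reach 0.5833158448653254
```

```bash
cat > go.py <<'E'
import sys
from h import *
s=status.get_state();M=R.from_quat(s["tcp_rot"]).as_matrix()
t=np.array([float(a) for a in sys.argv[1:4]]);yaw=float(sys.argv[4])  # yaw = wanted azimuth of tool y
d=M.T@(t-s["eef_pos"])*100;az=np.arctan2(M[1,1],M[0,1])
tw=-((yaw-az+np.pi/2)%np.pi-np.pi/2)
print("t",round(s["time"],2),"tool shift cm",np.round(d,2),"twist",round(tw,3),"F",np.round(s["contact_force"],2),"open",round(s["opening"],3))
E
python3 go.py .4736 -.1227 .32 -.1
```

```text
t 0.1 tool shift cm [ 37.05 -35.52  -7.01] twist -1.013 F [-0.38  0.38 -0.13] open 0.998
```

```bash
python3 -m inch '[[-0.3,[0,0,-5],0],[-0.3,[0,0,-7],0],[-0.3,[37.05,-35.5,-7],-1.01],[-0.3,[37.05,-35.5,-7],-1.01],[-0.3,[37.05,-35.5,-7],-1.01],[-0.3,[37.05,-35.5,-7],-1.01],[-0.3,[37.05,-35.5,-7],-1.01],[-0.3,[37.05,-35.5,-7],-1.01],[-0.3,[37.05,-35.5,-7],-1.01],[-0.3,[37.05,-35.5,-7],-1.01],[-0.3,[37.05,-35.5,-7],-1.01],[-0.3,[37.05,-35.5,-7],-1.01],[-0.3,[37.05,-35.5,-7],-1.01],[-0.3,[37.05,-35.5,-7],-1.01],[-0.3,[37.05,-35.5,-7],-1.01],[-0.3,[37.05,-35.5,-7],-1.01],[-0.3,[37.05,-35.5,-7],-1.01],[-0.3,[37.05,-35.5,-7],-1.01]]' 30
python3 go.py .4736 -.1227 .32 -.1
python3 - <<'E'
from h import *
import cv2
s=status.get_state();im=cams.read_camera("wrist")
np.save("w1.npy",np.r_[s["eef_pos"],s["tcp_rot"]])
cv2.imwrite("pics/w1.png",im)
P=place(.4265,-.1834,-.0969,[[.041,.065,.211],[.037,.093,.211],[.037,.037,.211],[.045,.093,.211],[.045,.037,.211],[0,.135,.213],[0,0,.213]])
print(np.round(proj("wrist",P,s)))
E
```

```text
time: 1.9
eef_pos: [0.4735, -0.1244, 0.3203]
tcp_rot: [0.743, 0.669, -0.0, -0.0]
contact_force: [0.0, 0.1, -1.2]
opening: 0.351
t 1.9 tool shift cm [ 0.17 -0.01  0.03] twist -0.005 F [ 0.04  0.11 -1.17] open 0.351
[[326. 202.]
 [320. 163.]
 [321. 238.]
 [331. 163.]
 [331. 238.]
 [262. 100.]
 [273. 285.]]
```

View pics/w1.png

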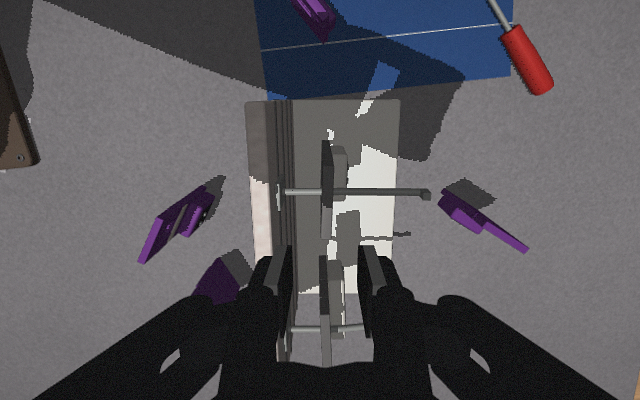

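The wrist view shows one grey pack at (327,175) on the peg that ends at (427,194), with its shadow at (347,230). The other pack is lower, at (330,300), between the fingers. The rows don't match my prediction, so I'll enlarge it and overlay the fit.

```bash
python3 - <<'E'
from h import *
import cv2
v=np.load("w1.npy");s=dict(eef_pos=v[:3],tcp_rot=v[3:])
x0,y0=225,80
im=cv2.resize(cv2.imread("pics/w1.png")[y0:400,x0:445],None,fx=1.85*1.3,fy=1.85*1.0,interpolation=cv2.INTER_CUBIC) if 0 else cv2.resize(cv2.imread("pics/w1.png")[90:290,x0:465],None,fx=3,fy=3,interpolation=cv2.INTER_CUBIC)
st=(.4265,-.1834,-.0969)
def d(P,c):
    q=proj("wrist",place(*st,P),s)
    for a in q: cv2.circle(im,tuple(int(k) for k in ((a-[x0,90])*3)),3,c,-1)
    print(np.round(q,0).tolist())
d([[0,.135,.213],[0,0,.213],[.132,.135,.012]],(0,0,255))
d([[0,.065,.18],[.052,.065,.18],[.117,.065,.18],[.117,.065,.193]],(0,255,0))
d([[.037,.093,.211],[.037,.037,.211],[.045,.093,.211],[.045,.037,.211],[.061,.088,.136]],(255,0,0))
cv2.imwrite("pics/w1c.png",im)
E
```

```text
[[262.0, 100.0], [273.0, 285.0], [400.0, 98.0]]
[[274.0, 191.0], [339.0, 191.0], [421.0, 190.0], [425.0, 195.0]]
[[320.0, 163.0], [321.0, 238.0], [331.0, 163.0], [331.0, 238.0], [347.0, 153.0]]
```

View pics/w1c.png

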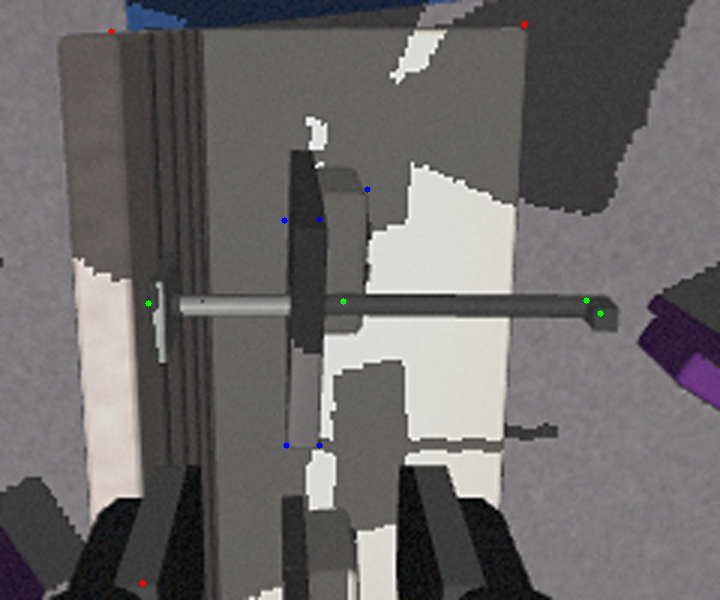

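The overlay agrees to within about 1 px on the pack header and 2–3 px on the peg and panel. The grey pack is the target, and its peg is nearly straight. Now I'll descend and grip.

```bash
python3 -m inch '[[-0.3,[0.2,0,4],0],[-0.3,[0.2,0,7],0],[-0.3,[0.2,0,9],0],[-0.3,[0.2,0,10.3],0],[-0.3,[0.2,0,11.2],0],[-0.3,[0.2,0,11.2],0],[-0.3,[0.2,0,11.2],0],[-0.3,[0.2,0,11.2],0]]'
python3 go.py .4736 -.1227 .207 -.1
```

```text
time: 2.75
eef_pos: [0.4748, -0.1217, 0.2097]
tcp_rot: [0.743, 0.67, 0.0, 0.001]
contact_force: [0.0, 1.0, -0.5]
opening: 0.35
t 2.75 tool shift cm [-0.11 -0.11  0.27] twist -0.003 F [ 0.02  0.95 -0.48] open 0.35
```

```bash
python3 -m inch '[[-0.3,[0,0,0.1],0],[-1,[0,0,0.1],0],[-1,[0,0,0.1],0],[-1,[0,0,0.1],0],[-1,[0,0,0.1],0],[-1,[0,0,0.1],0],[-1,[0,0,0.1],0],[-1,[0,0,0.1],0],[-1,[0,0,0.1],0],[-1,[0,0,0.1],0]]' 50
python3 go.py .4736 -.1227 .209 -.1
```

```text
time: 3.75
eef_pos: [0.4741, -0.1213, 0.2075]
tcp_rot: [0.743, 0.67, 0.0, 0.0]
contact_force: [0.8, 0.1, 0.7]
opening: 0.082
t 3.75 tool shift cm [-0.14 -0.04 -0.15] twist -0.003 F [0.82 0.07 0.69] open 0.082
```

```bash
cat > feel.py <<'E'
from h import *
F=[];P=[]
for i in range(5):
    cams.read_camera("side");s=status.get_state();F.append(s["contact_force"]);P.append(s["eef_pos"])
F=np.array(F);M=R.from_quat(s["tcp_rot"]).as_matrix()
c,sn=np.cos(-.097),np.sin(-.097);f=F.mean(0);p=np.mean(P,0)-[.4265,-.1834,0]
print("t",round(s["time"],2),"stand-frame TCP mm",np.round([1e3*(c*p[0]+sn*p[1]),1e3*(-sn*p[0]+c*p[1]),1e3*p[2]],1),
 "F stand",np.round([c*f[0]+sn*f[1],-sn*f[0]+c*f[1],f[2]],2),"sd",np.round(F.std(0),2),"wt",np.round(s["wrist_torque"],2),"op",round(s["opening"],3))
E
python3 -m inch '[[-1,[0,0,-0.3],0],[-1,[0,0,-0.6],0],[-1,[0,0,-0.8],0],[-1,[0,0,-0.8],0]]'; python3 feel.py
python3 -m inch '[[-1,[0,0,-0.2],0],[-1,[0,0,-0.35],0],[-1,[0,0,-0.4],0],[-1,[0,0,-0.4],0]]'; python3 feel.py
```

```text
time: 4.15
eef_pos: [0.474, -0.1213, 0.2154]
tcp_rot: [0.743, 0.67, -0.0, 0.0]
contact_force: [0.1, -0.3, -1.4]
opening: 0.082
t 4.4 stand-frame TCP mm [ 41.1  66.5 215.2] F stand [-0.31  0.35 -0.95] sd [0.38 0.19 0.38] wt [ 0.01  0.   -0.04] op 0.081
time: 4.8
eef_pos: [0.4741, -0.1213, 0.2196]
tcp_rot: [0.743, 0.67, 0.0, 0.0]
contact_force: [-0.3, 0.1, -1.4]
opening: 0.081
t 5.05 stand-frame TCP mm [ 41.2  66.4 219.3] F stand [ 0.01  0.1  -1.06] sd [0.44 0.45 0.5 ] wt [ 0.03 -0.02 -0.03] op 0.082
```

```bash
python3 -m inch '[[-1,[0,0,-0.1],0],[-1,[0,0,-0.2],0],[-1,[0,0,-0.2],0]]'; python3 feel.py
python3 -m inch '[[-1,[0,0,-0.04],0],[-1,[0,0,-0.04],0]]'; python3 feel.py
python3 -m inch '[[-1,[0,0,-0.04],0],[-1,[0,0,-0.04],0]]'; python3 feel.py
```

```text
time: 5.35
eef_pos: [0.4741, -0.1213, 0.2216]
tcp_rot: [0.743, 0.67, 0.0, 0.0]
contact_force: [0.2, -0.4, -0.5]
opening: 0.083
t 5.6 stand-frame TCP mm [ 41.3  66.4 221.4] F stand [-0.04  0.16 -1.14] sd [0.36 0.41 0.4 ] wt [ 0.   -0.06 -0.04] op 0.079
time: 5.8
eef_pos: [0.474, -0.1213, 0.2218]
tcp_rot: [0.743, 0.67, 0.0, 0.0]
contact_force: [0.1, -0.4, -0.9]
opening: 0.081
t 6.05 stand-frame TCP mm [ 41.3  66.4 221.7] F stand [ 0.25 -0.23 -1.41] sd [0.57 0.36 0.26] wt [0.01 0.03 0.02] op 0.084
time: 6.25
eef_pos: [0.474, -0.1213, 0.2222]
tcp_rot: [0.743, 0.67, 0.0, 0.0]
contact_force: [-0.1, 0.3, -1.5]
opening: 0.079
t 6.5 stand-frame TCP mm [ 41.3  66.4 222.1] F stand [ 0.25  0.1  -1.46] sd [0.31 0.27 0.45] wt [-0.02  0.04  0.05] op 0.083
```

```bash
python3 -m inch '[[-1,[0,0,-0.04],0],[-1,[0,0,-0.04],0]]'|grep cont; python3 feel.py
python3 -m inch '[[-1,[0,0,-0.04],0],[-1,[0,0,-0.04],0]]'|grep cont; python3 feel.py
```

```text
contact_force: [-0.7, -0.7, -1.7]
t 6.95 stand-frame TCP mm [ 41.2  66.5 222.5] F stand [-0.09 -0.32 -1.18] sd [0.71 0.69 0.62] wt [0.02 0.07 0.03] op 0.081
contact_force: [0.9, -1.0, -2.7]
t 7.4 stand-frame TCP mm [ 41.2  66.5 222.8] F stand [ 0.31  0.06 -2.32] sd [0.42 0.23 0.07] wt [ 0.01 -0.04 -0.05] op 0.078
```

```bash
python3 -m inch '[[-1,[0,0,-0.03],0],[-1,[0,0,-0.03],0]]'|grep cont; python3 feel.py
```

```text
contact_force: [0.1, -0.3, -3.0]
t 7.85 stand-frame TCP mm [ 41.2  66.5 223. ] F stand [ 0.22 -0.18 -3.05] sd [0.5  0.36 0.54] wt [-0.04 -0.06 -0.02] op 0.075
```

```bash
python3 -m inch '[[-1,[0,0.2,0.01],0],[-1,[0,0.5,0.01],0],[-1,[0,0.8,0.01],0],[-1,[0,0.8,0.01],0]]'|grep cont; python3 feel.py
python3 -m inch '[[-1,[0,0.2,0],0],[-1,[0,0.4,0],0],[-1,[0,0.6,0],0],[-1,[0,0.6,0],0]]'|grep cont; python3 feel.py
```

```text
contact_force: [-0.4, 0.4, -2.8]
t 8.5 stand-frame TCP mm [ 49.8  66.4 223.2] F stand [ 1.18  0.48 -3.64] sd [0.35 0.56 0.36] wt [-0.02 -0.32  0.01] op 0.081
contact_force: [0.9, 0.5, -3.6]
t 9.15 stand-frame TCP mm [ 55.5  66.3 223.2] F stand [ 0.3   0.14 -3.35] sd [0.35 0.2  0.19] wt [-0.02 -0.13 -0.04] op 0.079
```

```bash
python3 -m inch '[[-1,[0,0.2,0],0],[-1,[0,0.4,0],0],[-1,[0,0.6,0],0],[-1,[0,0.6,0],0]]'|grep cont; python3 feel.py
python3 -m inch '[[-1,[0,0.2,0],0],[-1,[0,0.4,0],0],[-1,[0,0.6,0],0],[-1,[0,0.6,0],0]]'|grep cont; python3 feel.py
```

```text
contact_force: [0.9, 0.4, -2.4]
t 9.8 stand-frame TCP mm [ 61.7  66.3 223.3] F stand [ 0.86 -0.05 -2.51] sd [0.62 0.31 0.71] wt [ 0.01 -0.25  0.02] op 0.081
contact_force: [-0.5, -1.1, -2.6]
t 10.45 stand-frame TCP mm [ 67.5  66.2 223.3] F stand [ 0.57  0.11 -1.94] sd [0.59 0.43 0.3 ] wt [ 0.02 -0.13 -0.01] op 0.08
```

```bash
python3 -m inch '[[-1,[0,0.2,-0.03],0],[-1,[0,0.4,-0.03],0],[-1,[0,0.6,-0.03],0],[-1,[0,0.8,-0.04],0],[-1,[0,0.8,-0.04],0]]'|grep cont; python3 feel.py
```

```text
contact_force: [-0.4, -0.3, -1.7]
t 11.2 stand-frame TCP mm [ 75.5  66.2 223.6] F stand [ 0.34  0.42 -1.74] sd [0.11 0.23 0.45] wt [ 0.05 -0.15  0.06] op 0.079
```

```bash
python3 -m inch '[[-1,[0,0.2,-0.01],0],[-1,[0,0.4,-0.02],0],[-1,[0,0.6,-0.02],0],[-1,[0,0.8,-0.03],0],[-1,[0,0.8,-0.03],0]]'|grep cont; python3 feel.py
```

```text
contact_force: [-0.5, -0.0, -2.1]
t 11.95 stand-frame TCP mm [ 83.4  66.2 223.9] F stand [ 0.47  0.28 -1.97] sd [0.35 0.52 0.54] wt [-0.   -0.03 -0.04] op 0.079
```

```bash
python3 -m inch '[[-1,[0,0.2,-0.02],0],[-1,[0,0.4,-0.03],0],[-1,[0,0.6,-0.04],0],[-1,[0,0.8,-0.04],0],[-1,[0,0.8,-0.04],0]]'|grep cont; python3 feel.py
python3 -m inch '[[-1,[0,0.2,-0.01],0],[-1,[0,0.4,-0.02],0],[-1,[0,0.6,-0.03],0],[-1,[0,0.8,-0.03],0],[-1,[0,0.8,-0.03],0]]'|grep cont; python3 feel.py
```

```text
contact_force: [0.2, -0.2, -1.7]
t 12.7 stand-frame TCP mm [ 91.4  66.1 224.3] F stand [ 0.28 -0.33 -2.05] sd [0.61 0.34 0.22] wt [ 0.01 -0.07 -0.06] op 0.079
contact_force: [-0.1, -0.3, -1.7]
t 13.45 stand-frame TCP mm [ 99.4  66.1 224.6] F stand [ 0.46  0.03 -1.68] sd [0.13 0.28 0.43] wt [-0.06 -0.05 -0.03] op 0.08
```

```bash
python3 -m inch '[[-1,[0,0.2,-0.01],0],[-1,[0,0.4,-0.02],0],[-1,[0,0.6,-0.03],0],[-1,[0,0.8,-0.04],0],[-1,[0,0.8,-0.04],0]]'|grep cont; python3 feel.py
```

```text
contact_force: [0.3, 0.1, -1.5]
t 14.2 stand-frame TCP mm [107.4  66.  225. ] F stand [ 0.36  0.05 -1.64] sd [0.28 0.58 0.38] wt [ 0.02 -0.06 -0.01] op 0.08
```

```bash
python3 -m inch '[[-1,[0,0.15,-0.01],0],[-1,[0,0.3,-0.02],0],[-1,[0,0.4,-0.02],0],[-1,[0,0.4,-0.02],0]]'|grep cont; python3 feel.py
```

```text
contact_force: [0.5, 0.5, -1.8]
t 14.85 stand-frame TCP mm [111.4  66.  225.2] F stand [ 0.08  0.13 -1.48] sd [0.4  0.36 0.35] wt [-0.02 -0.06 -0.04] op 0.076
```

```bash
python3 -m inch '[[-1,[0,0.1,-0.01],0],[-1,[0,0.2,-0.02],0],[-1,[0,0.3,-0.02],0],[-1,[0,0.3,-0.02],0]]'|grep cont; python3 feel.py
```

```text
contact_force: [-0.3, 0.6, -2.2]
t 15.5 stand-frame TCP mm [114.4  66.  225.3] F stand [ 0.33  0.19 -1.71] sd [0.11 0.37 0.38] wt [-0.03 -0.07 -0.04] op 0.082
```

```bash
python3 -m inch '[[-1,[0,0.1,-0.01],0],[-1,[0,0.2,-0.02],0],[-1,[0,0.3,-0.02],0],[-1,[0,0.4,-0.02],0],[-1,[0,0.4,-0.02],0]]'|grep cont; python3 feel.py
```

```text
contact_force: [-0.4, -0.6, -1.8]
t 16.25 stand-frame TCP mm [118.4  66.  225.6] F stand [ 0.49  0.03 -1.76] sd [0.19 0.83 0.43] wt [-0.   -0.13 -0.02] op 0.085
```

```bash
python3 -m inch '[[-1,[0,0.1,0],0],[-1,[0,0.2,0],0],[-1,[0,0.3,0],0],[-1,[0,0.4,0],0],[-1,[0,0.4,0],0]]'|grep cont; python3 feel.py
```

```text
contact_force: [-0.1, 0.4, -1.2]
t 17.0 stand-frame TCP mm [122.3  65.9 225.6] F stand [ 0.47  0.14 -1.19] sd [0.25 0.36 0.75] wt [ 0.04 -0.05  0.  ] op 0.08
```

```bash
python3 -m inch '[[-1,[0,0.2,0],0],[-1,[0,0.4,0],0],[-1,[0,0.6,0],0],[-1,[0,0.8,0],0],[-1,[0,0.8,0],0]]'|grep cont; python3 feel.py
```

```text
contact_force: [0.4, -1.3, -1.0]
t 17.75 stand-frame TCP mm [130.3  65.9 225.5] F stand [ 0.04  0.32 -0.98] sd [0.34 0.4  0.67] wt [-0.05  0.01  0.02] op 0.081
```

```bash
python3 -m inch '[[-1,[0,1,0],0],[-1,[0,2.5,0],0],[-1,[0,2.5,-3],0],[-1,[0,2.5,-6],0],[-1,[0,2.5,-9],0],[-1,[0,2.5,-9],0],[-1,[0,2.5,-9],0]]'; python3 go.py .5586 .1435 .315 -.367
```

```text
time: 18.45
eef_pos: [0.588, -0.1331, 0.316]
tcp_rot: [0.743, 0.67, 0.0, 0.001]
contact_force: [-0.3, -0.2, -2.1]
opening: 0.077
t 18.45 tool shift cm [27.21 -5.77  0.08] twist 0.264 F [-0.31 -0.18 -2.1 ] open 0.077
```

```bash
python3 -m inch '[[-1,[3,-0.6,0],0.03],[-1,[6,-1.3,0],0.06],[-1,[9,-1.9,0],0.09],[-1,[12,-2.6,0],0.12],[-1,[15,-3.2,0],0.15],[-1,[18,-3.8,0],0.18],[-1,[21,-4.5,0],0.21],[-1,[24,-5.1,0],0.24],[-1,[26,-5.5,0],0.26],[-1,[27.2,-5.8,0],0.26],[-1,[27.2,-5.8,0],0.26],[-1,[27.2,-5.8,0],0.26],[-1,[27.2,-5.8,0],0.26],[-1,[27.2,-5.8,0],0.26]]'; python3 go.py .5586 .1435 .315 -.367
python3 - <<'E'
from h import *
import cv2
s=status.get_state();im=cams.read_camera("side");w=cams.read_camera("wrist");tp=cams.read_camera("top")
a=cv2.resize(im[90:290,200:380],None,fx=2,fy=2,interpolation=cv2.INTER_CUBIC)
b=cv2.resize(w[:, 140:500],(360,400))
cv2.imwrite("pics/box.png",np.hstack([a,b]))
E
```

```text
time: 19.85
eef_pos: [0.5579, 0.1425, 0.3154]
tcp_rot: [0.824, 0.567, -0.0, 0.0]
contact_force: [0.9, -0.9, -0.7]
opening: 0.076
t 19.85 tool shift cm [0.12 0.03 0.04] twist 0.003 F [ 0.91 -0.93 -0.71] open 0.076
```

View pics/box.png

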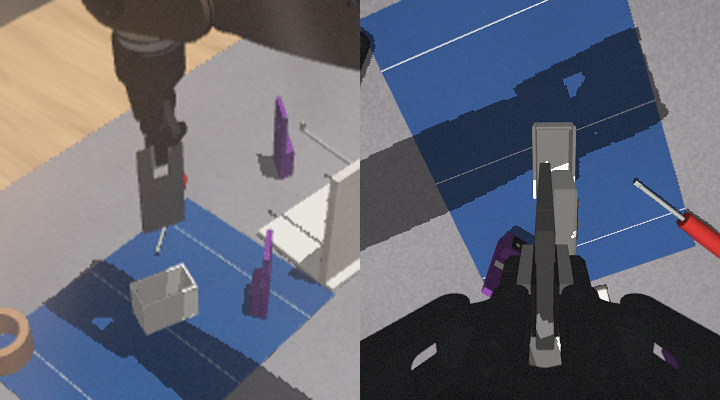

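The pack is held upright over the box. In the wrist view the box's far rim runs from (314,123) to (355,123), with the foot ahead of it and aligned. I'll check that against the fit.

```bash
python3 - <<'E'
from h import *
s=status.get_state()
print(np.round(proj("wrist",place(.5661,.1406,-.3666,[[-.024,.041,.064],[.024,.041,.064]]),s)))
E
python3 go.py .5586 .1435 .18 -.367
```

```text
[[311. 127.]
 [356. 128.]]
t 20.0 tool shift cm [ 0.09  0.05 13.56] twist 0.003 F [ 0.24  0.79 -0.55] open 0.084
```

```bash
python3 -m inch '[[-1,[0.1,0,2],0],[-1,[0.3,0,5],0],[-1,[0.3,0,8],0],[-1,[0.3,0,10.5],0],[-1,[0.3,0,11.5],0],[-1,[0.3,0,12.3],0],[-1,[0.3,0,13],0],[-1,[0.3,0,13.5],0],[-1,[0.3,0,14],0],[-1,[0.3,0,14],0],[-1,[0.3,0,14],0]]'; python3 feel.py
python3 - <<'E'
from h import *
import cv2
im=cams.read_camera("side");t=cams.read_camera("top")
a=cv2.resize(im[170:270,230:330],None,fx=4,fy=4,interpolation=cv2.INTER_CUBIC)
b=cv2.resize(t[140:220,244:324],None,fx=5,fy=5,interpolation=cv2.INTER_CUBIC)
cv2.imwrite("pics/box2.png",np.hstack([a,b]))
E
```

```text
time: 21.1
eef_pos: [0.559, 0.1463, 0.1759]
tcp_rot: [0.823, 0.568, 0.0, 0.0]
contact_force: [0.3, 0.7, -1.3]
opening: 0.081
t 21.35 stand-frame TCP mm [100. 341. 176.] F stand [ 0.01 -0.02 -1.19] sd [0.33 0.48 0.25] wt [0.04 0.06 0.01] op 0.08
```

View pics/box2.png

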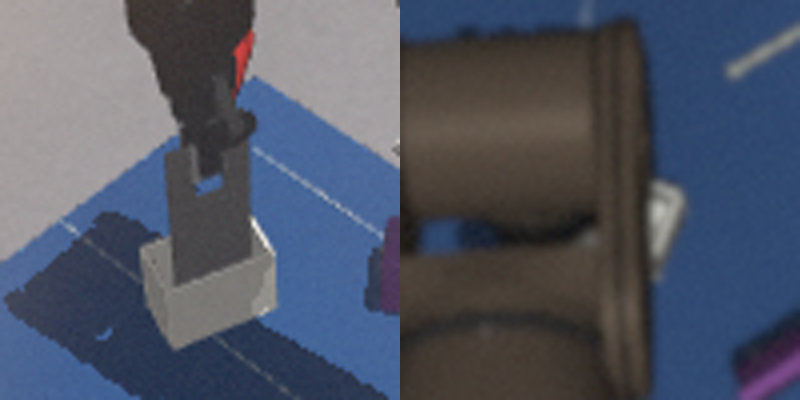

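```bash
python3 - <<'E'
from h import *
s=status.get_state();p=s["eef_pos"]
c=lambda P:np.round((proj("side",P)-[229.6,169.6])*4).tolist()
print("pack back L/R at z .05,.175",c(place(p[0],p[1],-.362,[[-.004,.028,.06],[-.004,-.028,.06],[-.004,.028,.175],[-.004,-.028,.175]])))
print("outer rim",c(place(.5661,.1406,-.3666,[[-.024,.041,.064],[-.024,-.041,.064],[.024,-.041,.064],[.024,.041,.064]])))
print("inner",c(place(.5661,.1406,-.3666,[[-.02,.037,.064],[-.02,-.037,.064],[.02,-.037,.064],[.02,.037,.064]])))
E
```

```text
pack back L/R at z .05,.175 [[177.0, 281.0], [252.0, 253.0], [165.0, 166.0], [245.0, 137.0]]
outer rim [[169.0, 294.0], [279.0, 252.0], [250.0, 206.0], [142.0, 246.0]]
inner [[172.0, 288.0], [271.0, 250.0], [247.0, 211.0], [149.0, 248.0]]
```

```bash
python3 -m inch '[[-1,[-0.3,0,0],0],[-1,[-0.3,0,0.5],0],[-1,[-0.3,0,1.2],0],[-1,[-0.3,0,2],0],[-1,[-0.3,0,2.7],0],[-1,[-0.3,0,3.3],0],[-1,[-0.3,0,3.7],0],[-1,[-0.3,0,3.9],0],[-1,[-0.3,0,4],0],[-1,[-0.3,0,4],0]]'; python3 feel.py
python3 -m inch '[[-1,[0,0,0.1],0],[-1,[0,0,0.2],0],[-1,[0,0,0.2],0]]'|grep cont; python3 feel.py
```

```text
time: 22.45
eef_pos: [0.5578, 0.1435, 0.1356]
tcp_rot: [0.823, 0.568, 0.0, 0.0]
contact_force: [0.9, -0.9, -1.0]
opening: 0.08
t 22.7 stand-frame TCP mm [ 99.1 338.1 135.9] F stand [ 0.04 -0.11 -0.88] sd [0.32 0.32 0.59] wt [ 0.01 -0.02  0.  ] op 0.078
contact_force: [-0.1, 0.5, -0.6]
t 23.25 stand-frame TCP mm [ 98.9 338.1 133.5] F stand [ 0.12  0.47 -0.78] sd [0.43 0.31 0.61] wt [-0.06  0.05  0.01] op 0.08
```

```bash
python3 -m inch '[[-1,[0,0,0.05],0],[-1,[0,0,0.1],0],[-1,[0,0,0.1],0]]'|grep cont; python3 feel.py
python3 -m inch '[[-1,[0,0,0.05],0],[-1,[0,0,0.1],0],[-1,[0,0,0.1],0]]'|grep cont; python3 feel.py
```

```text
contact_force: [-0.0, -0.2, -1.3]
t 23.8 stand-frame TCP mm [ 98.9 338.1 132.5] F stand [-0.06 -0.23 -0.93] sd [0.69 0.36 0.54] wt [-0.01  0.02  0.  ] op 0.082
contact_force: [-0.4, 0.5, -0.2]
t 24.35 stand-frame TCP mm [ 99.1 338.2 131.9] F stand [-0.68  0.14  1.7 ] sd [0.47 0.26 0.34] wt [ 0.01  0.1  -0.02] op 0.078
```

```bash
python3 -m inch '[[-1,[0,0,0.05],0],[-1,[0,0,0.05],0]]'|grep cont; python3 feel.py
```

```text
contact_force: [-0.9, 1.1, 5.4]
t 24.8 stand-frame TCP mm [ 99.3 338.3 131.9] F stand [-1.47  0.69  5.56] sd [0.22 0.29 0.31] wt [ 0.03  0.41 -0.01] op 0.081
```

```bash
python3 -m inch '[[-1,[0,0,-0.05],0],[-1,[0,0,-0.05],0],[-0.7,[0,0,-0.05],0],[-0.3,[0,0,-0.05],0],[-0.3,[0,0,-0.05],0],[-0.3,[0,0,-0.05],0],[-0.3,[0,0,-0.05],0],[-0.3,[0,0,-0.05],0]]'; python3 feel.py
```

```text
time: 25.6
eef_pos: [0.5576, 0.1435, 0.1314]
tcp_rot: [0.823, 0.568, -0.0, -0.0]
contact_force: [0.6, 0.2, -0.0]
opening: 0.352
t 25.85 stand-frame TCP mm [ 98.9 338.1 131.5] F stand [-0.06 -0.17 -0.03] sd [0.26 0.4  0.41] wt [ 0.04 -0.01  0.01] op 0.349
```

```bash
python3 -m inch '[[-0.3,[0,0,-1],0],[-0.3,[0,0,-2.5],0],[-0.3,[0,0,-4.5],0],[-0.3,[0,0,-8],0],[-0.3,[0,0,-12],0],[-0.3,[0,0,-16],0],[-0.3,[-8,8,-18],0],[-0.3,[-8,8,-18],0],[-0.3,[-8,8,-18],0],[-0.3,[-8,8,-18],0],[-0.3,[-8,8,-18],0]]'
python3 - <<'E'
from h import *
import cv2
im=cams.read_camera("side");t=cams.read_camera("top")
a=cv2.resize(im[120:270,230:430],None,fx=3,fy=3,interpolation=cv2.INTER_CUBIC)
cv2.imwrite("pics/end.png",a)
E
```

```text
time: 26.95
eef_pos: [0.6037, 0.0409, 0.3118]
tcp_rot: [0.823, 0.568, 0.0, -0.0]
contact_force: [0.1, -0.1, -0.1]
opening: 0.35
```

View pics/end.png

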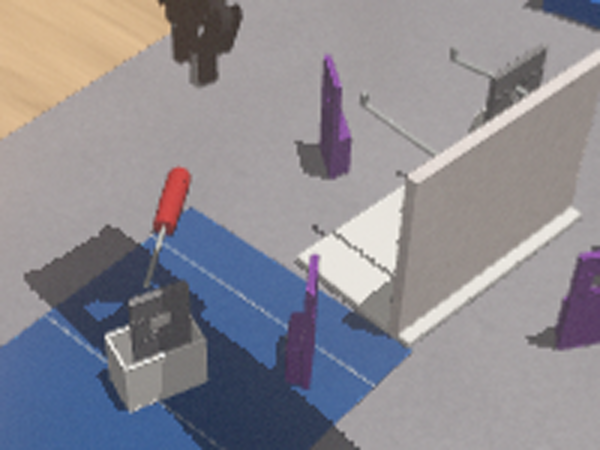

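The pack is standing in the box at (160,335), the left peg is empty, and the wide pack is still on its peg. Before signing off I'll check that the pack isn't leaning.

```bash
python3 - <<'E'
from h import *
print(np.round((proj("side",place(.5576,.1435,-.362,[[-.004,.028,.134],[-.004,-.028,.134],[.004,.028,.134],[-.004,.028,.07],[-.004,-.028,.07]]))-[229.6,119.6])*3))
E
```

```text
[[130. 306.]
 [189. 284.]
 [127. 300.]
 [135. 353.]
 [192. 331.]]
```

```bash
python3 - <<'E'
from plant import ctrl
print(ctrl.sign_off())
E
```

```text
the job is handed in; nothing more can be done
None
```

The tall charger pack is off its peg and standing upright in the order box, released, and I handed the job in at about 27 s of the 72 s allowed.

- **Taking it off:** I gripped the header front to back and raised the pack until the hole's lower edge just touched the underside of the left peg. I then slid it out in 3–8 mm steps, following the peg by feel. The outer part was bent up only slightly, about 0.04 rad. My averaged readings put the load on the peg at about 2.6 N at most, against the 10 N limit. The pack passed the tip with no snag.
- **Setting it down:** it touched the box floor at about 6.5 N, against the 30 N limit. I eased that off by half a millimetre before letting go.
- **Last checks:** the final side view shows the pack upright in the box, with its top corners within a few pixels of where an upright pack should appear. The left peg is empty, and the wide pack is still on its peg. The screwdriver and the nearby purple packs look unmoved. The tape and mouse were out of that crop, but the arm never went near them. The gripper is clear, with wrist force near zero.
- **Disagreements:** the camera put the bend at −0.01 rad, so feel and vision differed slightly. The wrist camera also suggested the box was a few mm off my fit. I re-centred the pack by 3 mm before lowering it, well within the clearance.

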